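Wind and start the clockwork hat display

ROBOT

A 7-joint arm with a two-finger parallel gripper is mounted at the origin on the work surface. World frame = base frame: x ahead of the robot, y to its left, z up, the work surface at z = 0. Lengths are in m, angles in rad, forces in N, time in s.
With the tool pointing down it reaches from about 0.425 to 0.875 m from the base axis. Payload 4.7 kg.
Tool frame: the origin (TCP) lies between the finger pads; the fingertips stand 19 mm ahead of it and the grasp point (between the pads) is the TCP; z points along the fingers, y is the direction in which the jaws open and shut (so a half turn about z gives the same grasp; the last joint's range is limited). The gripper opens to 87 mm and grips with 3 to 60 N. Pads are 19 mm wide; open, the fingers measure 117 mm over their backs; the gripper's body (75 mm by 190 mm) begins 51 mm behind the grasp point.
Start: joints at [1.235, 0.321, -0.07, 1.45, 0.023, 1.371, -0.057], TCP at [0.223, -0.611, 0.242] pointing down, gripper open.
Joint ranges: [-2.86, 2.86], [-0.3, 2.09], [-1.38, 1.24], [0.06, 2.45], [-1.56, 4.7], [0.09, 2.05], [-2.69, 2.69]. Speed limits (rad/s): [2.57, 2.57, 3.14, 3.14, 3.14, 3.14, 3.14].

INTERFACE

Orientations are given as a rotation vector (axis times angle).
In Python, from workcell import * gives the robot as it stands.
- The arm moves only by the shell command python3 -m inch 'ROWS' [FORCE]. ROWS is JSON, one flat list of numbers, 5 for each row, row after row: the opening, from 0 (shut) to 1 (fully open), then the shift along the tool's x, y, z in mm, then the turn about the tool's z in degrees. A call has 1 to 5 rows; each row shifts and turns the commanded pose from where the row before left it, along the tool's axes as they then stand; what a row does not reach is not made up. A row lasts 1/12 s, in which the tool goes at most 41.7 mm and 7.16 degrees, less where a joint would pass 70% of its speed; a pose out of reach is approached as far as the arm can. A call is refused whole if a number of a shift passes 41.7 or a number of a turn 7.16, either way. A call with a gripper value outside its range is refused whole. The fingers move at their own pace and stop on an object; FORCE is the grip in N (left out, the last holds). Time passes only in rows, so rows that do not move let the fingers close. It gives the time, the measured TCP pose, the force and the opening at its end, in the units of the state.
- read_state(): the state, without advancing time (a new reading comes with each control period).
- snapshot(name): name is "side" or "top"; returns (picture, depth): 384x512x3 uint8, red, green, blue; 384x512 float32, m along the optical axis (not along the pixel's ray), 0 where there is no reading.
- calibration(name): a dict with "vertical_fov" (degrees; the focal length in pixels is half the picture's height over the tangent of half this angle, whatever the lens; pixels are square), "cx", "cy" (the principal point, pixels), "eye" and "orientation" of the camera in the world. Camera axes: x right, y up, looking along -z (the intrinsics and any distortion apply to the point x, -y, -z); pixel columns grow to the right and rows downward; lengths in m; the calibration is good to about 2 mm. A picture is of the moment at which its call begins. calibration takes no time and is no camera call.
- sign_off(): hands the job in, once; it reports no verdict.
The state is a dict: "time": time; "joint_pos": joint angles; "qd": joint speeds; "tau": joint torques, N m; "tool_pos": TCP position; "orientation": TCP orientation; "force": force on the tool from outside, world axes, zero at the start; "wrist_torque": the same for the moment, N m; "finger_gap": finger opening in m.
Only numpy, scipy, OpenCV 4.12 (cv2) and the standard library are available. Lean on these libraries where they do the work, as an engineer would, in place of code of your own. Each camera call takes 0.05 s, during which the arm holds its last target.

TASK

Get the clockwork turntable that shows off the little hat ready and start it: first wind its brass key clockwise until it comes up against its stop, with the metal guard still over the start button. Then slide the guard fully aside and push the round button under it all the way in. Leave the little hat on its platter and everything else on the stall where it is.

Things in the scene. Friction and masses are not known exactly. Their poses are not given: they have to be found in the camera images.
- unit: The display unit: a wooden box 260 mm (x) by 280 mm (y), deck (top face) 55 mm above the table; heavy, it does not move. Origin: centre of its underside; z up. In its frame: x points to the far side (away from the robot), y to the left. A wooden platter (140 mm across, 12 mm thick, it stays still) with the little hat is centred at x=+45, y=0 mm; the key's axis is at x=-70, y=+75 mm; the button at x=-70, y=-45 mm, under the guard.
- key_grip (a point): Centre of the key's wing, on its vertical axis, 89 mm above the table. The brass butterfly key stands upright on the unit's near left: a wing 48 mm long, 8 mm thick and 24 mm tall (77 to 101 mm above the table; its flat middle is 24 mm long, its ends are round), on a thin stem; round collar 34 mm wide and 6 mm high on the deck below. The point turns with the key: x along the wing (the key looks the same after a half turn), y across its thickness, z up.
- key (a joint): How far the key has been wound, rad. Grows clockwise seen from above; hard stop at 4.0 (fully wound); begins between 0.2 and 1.0, so several partial turns are needed. At 0 the point's x lies along the unit's x. The mainspring pulls back a little more as it is wound (turning takes 0.06 to 0.11 N m), and the key stays where it is let go.
- guard_grip (a point): Middle of the top edge of the guard's upright tab, 101 mm above the table. The guard is a bare metal hood over the button: a roof 50 mm (unit x) by 40 mm (unit y), its top 76 mm above the table, side walls down to the deck, and on its roof an upright tab 8 mm thick (unit y), 30 mm long (unit x) and 25 mm tall. Axes parallel to the unit's.
- guard (a joint): How far the guard has slid, m, along the unit's -y (away from the key, to the unit's right). Begins closed over the button (0 to 0.004); stop at 0.05 (fully aside). Slides against about 2 N of friction and stays where it is left.
- button_top (a point): Centre of the top of the start button: a round flat grey button 28 mm across, its top 67 mm above the table when out, hidden under the guard at first, clear from above once the guard is fully aside (the guard then ends 30 mm from its centre). Low steel collar 42 mm wide, 3 mm high round it. The point moves with it. Axes parallel to the unit's.
- button (a joint): How far the button has been pressed straight down, m: 0 out, stop at 0.006 (fully in, top 6 mm above the deck). Takes about 2.5 N and stays in once pushed.
- mini_hat: The little brimmed display hat, loose on the platter: brim 100 mm across, 42 mm tall, its top 109 mm above the table. Origin: centre of its underside.
- spool_deck: Small thread spool, 26 mm across, 30 mm tall, standing on the far left corner of the unit's deck. Bystander. Origin: centre of its underside.
- spool_a: Thread spool, 40 mm across, 50 mm tall, on the table left of the unit. Bystander. Origin: centre of its underside.
- spool_b: Thread spool, 40 mm across, 50 mm tall, on the table left of the unit. Bystander. Origin: centre of its underside.
- tape_case: Round flat tape-measure case, 56 mm across, 19 mm tall, on the table right of the unit. Bystander. Origin: centre of its underside.
- shears: Shears lying flat on the table right of the unit, about 150 mm long, 10 mm thick; origin near the pivot end of the blades. Bystander.
- pin_pad: Round pin cushion, 76 mm across, 36 mm tall, on the table left of the unit. Bystander. Origin: centre of its underside.
- platter (a point): Centre of the platter's top face, 67 mm above the table.

How it is judged:
On the way, in this order (a step that is already met when the one before it is completed fails the run):
1. the key is wound to its stop (within 0.3 rad) with the guard still over the button (value of joint key above 3.7 rad and value of joint guard below 0.015 m), for 0.2 s.
2. the guard is slid aside (at least 40 of its 50 mm) (value of joint guard above 0.04 m), for 0.2 s.
3. the button is pushed in (at least 4.5 of its 6 mm) (value of joint button above 0.0045 m), for 0.1 s.
At the end, for the whole second after the job is handed in: The key is at its stop (joint at least 3.7 of 4.0 rad) and not unwinding, the guard is aside (at least 40 of 50 mm), the button is in (at least 4.5 of 6 mm), and the little hat sits level on the platter within 30 mm of its centre (value of joint key above 3.7 rad and value of joint guard above 0.04 m and value of joint button above 0.0045 m and velocity of joint key above -0.05 rad/s and horizontal distance between mini_hat and platter below 0.03 m and angle between mini_hat's own z axis and vertical below 0.15 rad); the robot touches nothing.
It fails at once if the little hat is shifted more than 20 mm (distance of mini_hat from where it was at the start of the episode above 0.02 m).
It fails at once if another loose thing is shifted more than 30 mm (distance of any of spool_deck, spool_a, spool_b, tape_case, shears, pin_pad from where it was at the start of the episode above 0.03 m).
It also fails if it takes over 72 s, if anything falls off the work surface, if the arm or the gripper's body presses on something with over 40 N, if the wrist force passes 120 N, or if a joint passes its speed limit or range.

## Working session

There is one attempt and no reset: what is moved stays moved. The work goes in short steps, Python scripts to look and compute and a shell command to move; the robot and the scene stay as the last step left them, time stands still between calls to the robot, and variables do not carry over. Pictures are saved under pics/ and viewed, and the job is handed in when it is done.

```bash
ls; mkdir -p pics
cat > h.py <<'E'
from workcell import *
import numpy as np, cv2
from scipy.spatial.transform import Rotation as R
def cam(n):
    c=calibration(n); f=192/np.tan(np.radians(c["vertical_fov"])/2); return c,f
def rot(o):
    o=np.array(o,float)
    return R.from_rotvec(o).as_matrix() if o.size==3 else o
E
python3 - <<'E'
from h import *
for n in("side","top"):
    p,d=snapshot(n); cv2.imwrite(f"pics/{n}0.png",p[:,:,::-1]); np.save(n+"0.npy",d); np.save(n+"p0.npy",p); print(calibration(n))
s=read_state();print(s)
E
```

```text
pics
{'vertical_fov': 47.27052185883462, 'cx': 252.96285225254925, 'cy': 187.55071547579453, 'eye': array([0.49673964, 0.81191812, 0.66327687]), 'orientation': array([ 0.08985611, -1.36710672, -2.70541482])}
{'vertical_fov': 44.33835990985199, 'cx': 256.5746010183115, 'cy': 184.4586803121449, 'eye': array([0.50989521, 0.03539282, 1.33182571]), 'orientation': array([ 0.06259964, -0.05880401, -1.5693463 ])}
{'time': 0.1, 'joint_pos': array([ 1.23509515,  0.32176866, -0.07011492,  1.45153394,  0.02260314,
        1.3707965 , -0.05689142]), 'qd': array([-0.00062086, -0.00205452,  0.000324  , -0.00343656,  0.00115984,
        0.00037981, -0.00128337]), 'tau': array([-1.24023095e-04, -4.92571843e+01, -4.05754354e-01, -3.13399172e+01,
       -6.39761123e-02,  3.94750061e-02,  8.73104000e-05]), 'tool_pos': array([ 0.2225793 , -0.61021956,  0.24056781]), 'orientation': array([-3.09199592e+00, -5.46478636e-01,  6.01092566e-04]), 'force': array([ 0.06258183, -0.1626659 ,  0.90184998]), 'wrist_torque': array([0.04386555, 0.01437295, 0.03066816]), 'finger_gap': 0.08681103081406225}
```

View pics/top0.png

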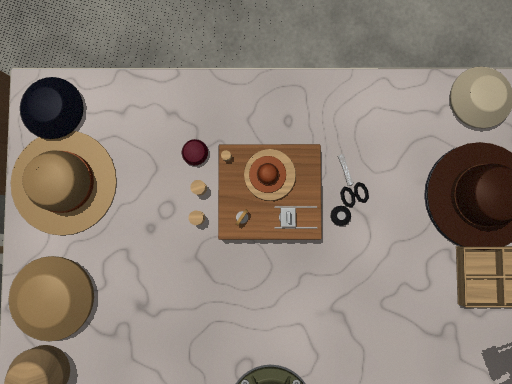

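View pics/side0.png

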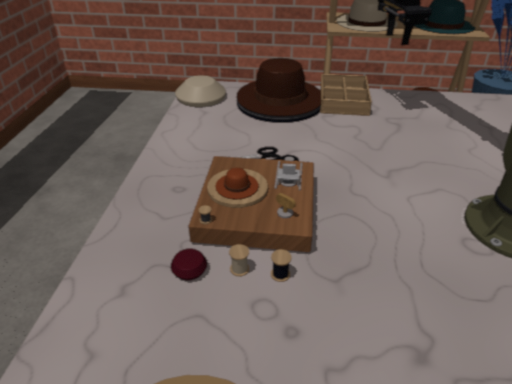

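The top view shows the unit spanning about (219–322, 144–240), with the key at about (242,217) and the guard at about (289,216). The side view shows the key at about (286,203). Next I'll measure these with depth.

```bash
cat >> h.py <<'E'
def cloud(n,d):
    c,f=cam(n); M=rot(c["orientation"]); v,u=np.mgrid[0:384,0:512]
    P=np.stack([(u-c["cx"])/f*d,-(v-c["cy"])/f*d,-d],-1)
    return P@M.T+np.array(c["eye"])
def proj(n,X):
    c,f=cam(n); q=(np.atleast_2d(X)-c["eye"])@rot(c["orientation"])
    return np.stack([c["cx"]+f*q[:,0]/-q[:,2], c["cy"]-f*q[:,1]/-q[:,2]],-1)
E
python3 - <<'E'
from h import *
for n in("top","side"):
    d=np.load(n+"0.npy"); P=cloud(n,d); Q=P.reshape(-1,3); Q=Q[d.ravel()>0]
    roi=(Q[:,0]>.35)&(Q[:,0]<.85)&(abs(Q[:,1])<.3)
    T=Q[roi]; t=T[(abs(T[:,2])<.015)]; print(n,"table z",np.median(t[:,2]))
    k=T[(T[:,2]>.045)&(T[:,2]<.065)]
    print("deck z",np.median(k[:,2]),len(k), np.percentile(k,[1,99],axis=0))
    a=T[T[:,2]>.04][:,:2].astype(np.float32)
    print(cv2.minAreaRect(a*1000))
    for lo,hi in((.07,.08),(.08,.12)):
        m=((P[...,2]>lo)&(P[...,2]<hi)&(P[...,0]>.35)&(P[...,0]<.85)&(abs(P[...,1])<.25)).astype(np.uint8)
        nn,l,s,ce=cv2.connectedComponentsWithStats(m)
        for i in range(1,nn):
            if s[i,4]>4: print(lo,s[i],P[l==i].mean(0),P[l==i].min(0),P[l==i].max(0))
p=np.load("topp0.npy")[130:255,180:380]; cv2.imwrite("pics/tz.png",cv2.resize(p,None,fx=4,fy=4,interpolation=2)[:,:,::-1])
p=np.load("sidep0.npy")[140:290,160:340]; cv2.imwrite("pics/sz.png",cv2.resize(p,None,fx=4,fy=4,interpolation=2)[:,:,::-1])
E
```

```text
top table z 0.0005204959432920653
deck z 0.05534799033848503 7817 [[ 0.46146884 -0.13338406  0.04812948]
 [ 0.71990067  0.21096616  0.06409524]]
((591.096923828125, 44.38307189941406), (259.9374694824219, 362.0946350097656), 0.02793140895664692)
0.07 [248 155  40  41 608] [0.63470039 0.00946784 0.0730839 ] [ 0.57927572 -0.04324949  0.07002302] [0.68731595 0.06154502 0.07970699]
0.07 [249 156   5   5   8] [0.67839964 0.05388841 0.07096737] [0.67368415 0.04815219 0.07009498] [0.68431013 0.05895411 0.07244098]
0.07 [287 157   6   9  15] [ 0.66951941 -0.04809533  0.07107288] [ 0.65994753 -0.05684036  0.07011471] [ 0.68166574 -0.04340381  0.07252467]
0.07 [246 182   3   3   5] [0.611484   0.06365029 0.07073979] [0.60881755 0.0614843  0.07031823] [0.61419271 0.0668704  0.07159209]
0.07 [280 208  16  19 249] [ 0.52052605 -0.04399189  0.07588318] [ 0.49656193 -0.06416883  0.07033227] [ 0.54446352 -0.02389444  0.07995284]
0.08 [221 150  10  10  74] [0.6858642  0.12166044 0.08515095] [0.67387983 0.10932839 0.08058014] [0.69857079 0.13354802 0.09232868]
0.08 [257 163  22  22 367] [0.63410132 0.
[... 994 characters left out ...]
91345 0.08469032 0.079993  ]
0.07 [200 213  10   6  37] [0.68514951 0.12873024 0.0748744 ] [0.67732536 0.1221674  0.07030078] [0.69624499 0.13326086 0.07980226]
0.08 [282 164  13  10 124] [ 0.52255347 -0.04137727  0.09278745] [ 0.50830627 -0.0483322   0.08022271] [ 0.53746422 -0.03691267  0.1032786 ]
0.08 [224 168  25  22 452] [0.635623   0.02284434 0.09856737] [ 0.6094172  -0.00864456  0.08004394] [0.66472362 0.0399239  0.1122263 ]
0.08 [275 193  21  16 192] [0.52195634 0.08175413 0.09368683] [0.50045423 0.06532079 0.0801745 ] [0.54426955 0.09560269 0.10424611]
0.08 [198 205  13  10  93] [0.6873897  0.12278753 0.08572499] [0.67475973 0.1064875  0.0810354 ] [0.70008303 0.13542301 0.08863791]
```

View pics/tz.png

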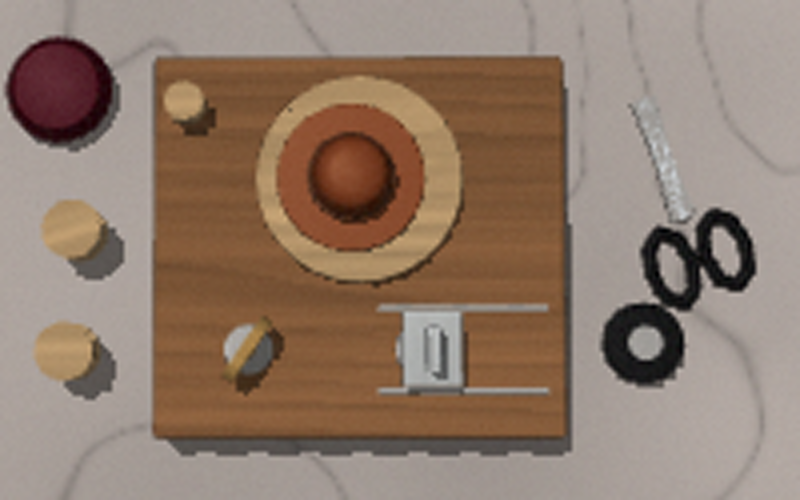

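View pics/sz.png

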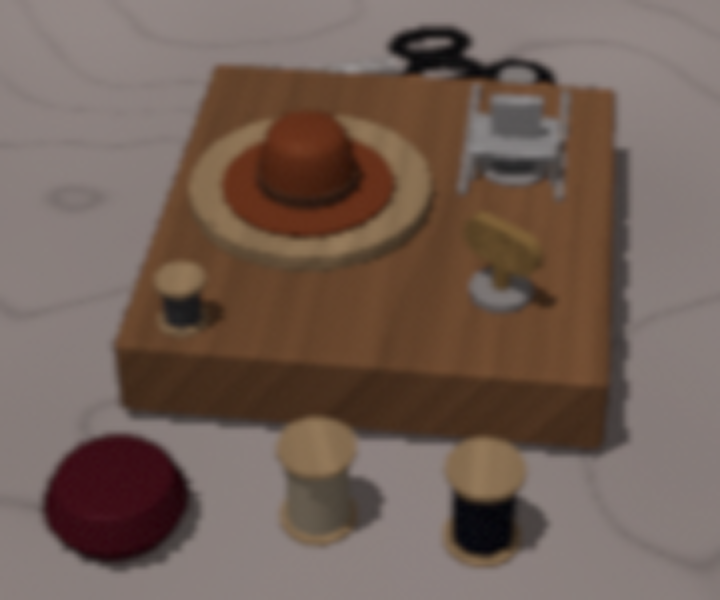

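The top view confirms the wing running from about (232,378) to (268,320) in the zoomed picture, which is roughly 0.55 rad clockwise. The collar of the button peeks out left of the guard. Next I'll refine the key axis, wing angle and unit pose.

```bash
cat > meas.py <<'E'
from h import *
def key(n,p,d,c=(.521,.08),zmin=.083):
    P=cloud(n,d); m=(np.hypot(P[...,0]-c[0],P[...,1]-c[1])<.032)&(P[...,2]>zmin)&(P[...,2]<.112)
    Q=P[m]; q=Q[:,:2]; w=(q.min(0)+q.max(0))/2; ctr=q.mean(0)
    ev,V=np.linalg.eigh(np.cov((q-ctr).T)); a=V[:,1]; 
    rect=cv2.minAreaRect((q*1000).astype(np.float32))
    return m.sum(),ctr,w,-np.arctan(a[1]/a[0]),rect,Q[:,2].max()
E
python3 - <<'E'
from meas import *
for n in("top","side"):
    d=np.load(n+"0.npy");print(n,key(n,None,d))
d=np.load("top0.npy");P=cloud("top",d)
m=((abs(P[...,2]-.0555)<.006)&(P[...,0]>.3)&(P[...,0]<.85)&(P[...,1]<.17)).astype(np.uint8)
m=cv2.morphologyEx(m,cv2.MORPH_OPEN,np.ones((3,3)))
n,l,s,c=cv2.connectedComponentsWithStats(m); i=1+s[1:,4].argmax()
Q=P[l==i]; print(cv2.minAreaRect((Q[:,:2]*1000).astype(np.float32)),s[i])
# platter circle + hat + spools
for nm,c0,r,z in(("platter",(.635,.009),.08,(.062,.072)),("hat",(.635,.009),.045,(.085,.12)),("guard roof",(.52,-.044),.05,(.071,.0785)),("tab",(.52,-.044),.03,(.095,.107))):
    k=(np.hypot(P[...,0]-c0[0],P[...,1]-c0[1])<r)&(P[...,2]>z[0])&(P[...,2]<z[1])
    print(nm,cv2.minEnclosingCircle((P[k][:,:2]*1000).astype(np.float32)),cv2.minAreaRect((P[k][:,:2]*1000).astype(np.float32)),np.median(P[k],0))
# collar pixels of button, expected edges
print(proj("top",[[.521,.08,.101],[.591,.005,.055],[.521,-.04,.067]]))
E
```

```text
top (np.int64(59), array([0.52086903, 0.07819935]), array([0.52019642, 0.07792831]), np.float64(0.5952882548521414), ((520.4418334960938, 78.79647064208984), (7.821913242340088, 47.21213912963867), 55.42555236816406), np.float64(0.10645374731749846))
side (np.int64(179), array([0.52181102, 0.08178247]), array([0.52236189, 0.08046174]), np.float64(0.5703754466764844), ((523.5131225585938, 79.93488311767578), (12.509285926818848, 49.73737716674805), 61.100006103515625), np.float64(0.10424610745520468))
((591.02734375, 3.8362884521484375), (259.5400390625, 280.17877197265625), 0.04835918918251991) [ 218  144  104   96 6914]
platter ((638.0428466796875, 5.216497898101807), 72.26200866699219) ((635.1641845703125, 3.5528335571289062), (137.8663330078125, 138.33407592773438), 89.87391662597656) [ 0.63312686 -0.00323252  0.06817669]
hat ((635.6213989257812, 9.463757514953613), 28.887170791625977) ((636.5291137695312, 10.948680877685547), (53.097190856933594, 52.663917541503906), 45.18635177612305) [0.63438448 0.01108779 0.10646842]
guard roof ((520.4791259765625, -43.95335388183594), 31.21535301208496) ((520.5036010742188, -44.032772064208984), (40.23567581176758, 47.91780090332031), 89.95096588134766) [ 0.52045385 -0.04250692  0.07572154]
tab ((520.2755126953125, -43.575584411621094), 13.350695610046387) ((520.2760009765625, -43.517791748046875), (5.715579032897949, 26.10735321044922), 89.59492492675781) [ 0.52023837 -0.04348018  0.10229117]
[[240.59182523 216.66965323]
 [268.91534211 190.99743976]
 [285.86337227 216.81477952]]
```

```bash
python3 -m inch '[1,38,0,0,0, 1,38,0,0,0, 1,38,0,0,0, 1,38,0,0,0, 1,20,-30,0,0]' 50; python3 -m inch '[1,20,-30,0,0, 1,20,-30,0,0, 1,20,-30,0,0, 1,20,-30,0,0, 1,20,-30,0,0]'; python3 -m inch '[1,20,-30,0,0, 1,20,-30,0,0, 1,20,-30,0,0, 1,20,-30,0,0, 1,20,-30,0,0]';python3 -m inch '[1,20,-30,0,0, 1,20,-30,0,0, 1,20,-30,0,0, 1,20,-30,0,0, 1,20,-30,0,0]'
```

```text
time: 0.52
tool_pos: [0.3795, -0.523, 0.2385]
orientation: [-3.091, -0.552, -0.004]
force: [0.6, 0.9, -0.2]
finger_gap: 0.087
time: 0.93
tool_pos: [0.4165, -0.3464, 0.241]
orientation: [-3.093, -0.546, 0.001]
force: [-0.1, 0.1, 0.4]
finger_gap: 0.0868
time: 1.35
tool_pos: [0.4589, -0.1714, 0.2413]
orientation: [3.094, 0.546, -0.001]
force: [0.6, -0.1, -0.8]
finger_gap: 0.0868
time: 1.77
tool_pos: [0.5014, 0.0038, 0.2414]
orientation: [3.093, 0.546, -0.0]
force: [1.9, -0.5, -0.3]
finger_gap: 0.0869
```

```bash
python3 -m inch '[1,20,-30,0,-7, 1,13,-20,0,-7, 1,0,0,0,-7, 1,0,0,0,-7, 1,0,0,0,-7]'; python3 -m inch '[1,0,0,0,-7, 1,0,0,0,-7, 1,0,0,0,-7, 1,0,0,0,-7, 1,0,0,0,-7]'; python3 -m inch '[1,0,0,0,-7, 1,0,0,0,-7, 1,0,0,0,-7, 1,0,0,0,-7, 1,0,0,0,-7]';python3 -m inch '[1,0,0,0,-7, 1,0,0,0,-7, 1,0,0,0,-8, 1,0,0,0,0, 1,0,0,0,0]' ; python3 -m inch '[0.6,0,0,0,-7, 0.6,0,0,0,-7, 0.6,0,0,0,-7, 0.6,0,0,0,0, 0.6,0,0,0,0]'
python3 - <<'E'
from h import *
s=read_state(); print(s["joint_pos"],s["tool_pos"],s["finger_gap"]);M=rot(s["orientation"]);print(np.round(M,3),np.degrees(np.arctan2(M[1,0],M[0,0])))
print(1000*M.T@(np.array([.521,.079,.089])-s["tool_pos"]))
E
```

```text
time: 2.18
tool_pos: [0.5123, 0.0616, 0.2411]
orientation: [-2.78, -1.462, 0.001]
force: [0.3, -0.3, -0.7]
finger_gap: 0.0868
time: 2.6
tool_pos: [0.5123, 0.0607, 0.2411]
orientation: [-2.214, -2.229, 0.001]
force: [-0.4, -0.0, -0.4]
finger_gap: 0.0871
time: 3.02
tool_pos: [0.5123, 0.0607, 0.2411]
orientation: [-1.441, -2.791, 0.001]
force: [0.6, 0.5, -0.3]
finger_gap: 0.087
time: 3.43
tool_pos: [0.5124, 0.0607, 0.2412]
orientation: [-0.922, -3.003, 0.0]
force: [-0.3, -1.4, -0.4]
finger_gap: 0.0615
[ 0.55117687  0.08011758 -0.75038048  1.75717489  0.05621925  1.32668479
  0.76342634] [0.51242996 0.06074655 0.24124275] 0.061462340815207475
[[-0.828  0.561 -0.001]
 [ 0.561  0.828 -0.   ]
 [ 0.    -0.    -1.   ]] 145.84385749294222
[  3.09190352  19.97119339 152.23692552]out of range
```

```bash
python3 -m inch '[0.6,3,20,0,0, 0.6,0,0,40,-1, 0.6,0,0,40,0, 0.6,0,0,30,0, 0.6,0,0,0,0]'
python3 - <<'E'
from h import *
s=read_state(); M=rot(s["orientation"]);print(np.degrees(np.arctan2(M[1,0],M[0,0])))
print(s["finger_gap"],1000*M.T@(np.array([.521,.079,.089])-s["tool_pos"]))
for n in("top","side"):
    p,d=snapshot(n); cv2.imwrite(f"pics/{n}1.png",cv2.resize(p[130:290,160:340],None,fx=4,fy=3.7)[:,:,::-1])
E
```

```text
time: 3.85
tool_pos: [0.5166, 0.0781, 0.1255]
orientation: [-0.892, -3.001, 0.006]
force: [-1.1, -0.7, 0.4]
finger_gap: 0.0522
146.88899470603653
0.05223708579692892 [-3.540518   3.3634709 36.4143202]
```

View pics/side1.png

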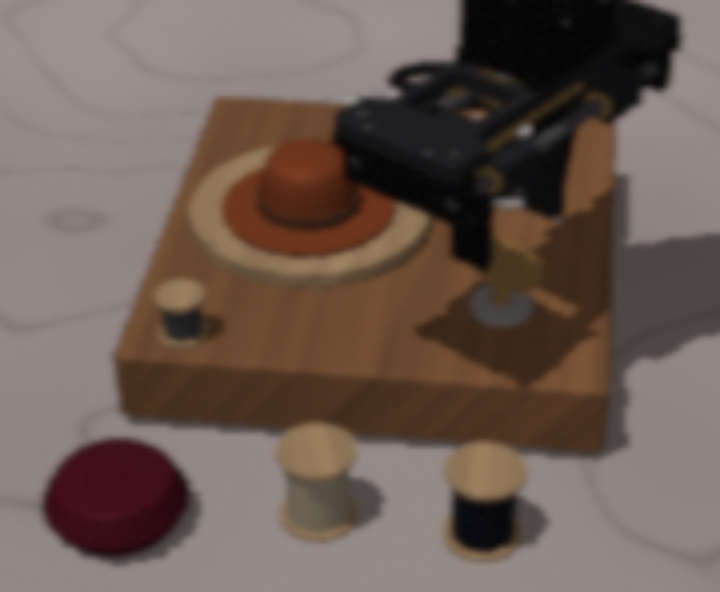

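The side view shows the fingers straddling the wing (fingers at about (470,240) and (545,190), key at (510,260)), with the hat clear. Next I'll correct the offset and descend.

```bash
python3 -m inch '[0.6,0,0,0,0, 0.6,0,0,0,0]'
python3 - <<'E'
from h import *
s=read_state(); M=rot(s["orientation"]);print(np.degrees(np.arctan2(M[1,0],M[0,0])))
print(s["finger_gap"],1000*M.T@(np.array([.521,.079,.089])-s["tool_pos"]))
E
```

```text
time: 4.12
tool_pos: [0.5231, 0.0794, 0.134]
orientation: [0.891, 3.008, 0.002]
force: [-0.8, 0.7, -0.6]
finger_gap: 0.0523
146.98543355466563
0.052311357805131194 [ 1.7497936  -1.55694993 45.03561494]
```

```bash
python3 -m inch '[0.6,2,-1.5,20,0, 0.6,0,0,15,0, 0.6,0,0,9,0, 0.6,0,0,0,0, 0.6,0,0,0,0]'
python3 - <<'E'
from h import *
s=read_state(); M=rot(s["orientation"]);print(np.degrees(np.arctan2(M[1,0],M[0,0])))
print(s["finger_gap"],1000*M.T@(np.array([.521,.079,.089])-s["tool_pos"]),s["qd"])
E
```

```text
time: 4.53
tool_pos: [0.5194, 0.079, 0.0884]
orientation: [0.891, 3.011, 0.0]
force: [0.3, -0.1, 0.6]
finger_gap: 0.0525
147.02808189394324
0.05245197137747595 [-1.31462974  0.8621585  -0.55769973] [ 0.00123056 -0.0095116  -0.00562854 -0.0123847  -0.00222269  0.00061733
  0.00225288]
```

Good. Close on the wing, gently first to see the lateral force, then firmly.

```bash
python3 -m inch '[0,-1,1,0,0, 0,0,0,0,0, 0,0,0,0,0, 0,0,0,0,0, 0,0,0,0,0]' 15; python3 -m inch '[0,0,0,0,0, 0,0,0,0,0, 0,0,0,0,0]' 45
python3 - <<'E'
from h import *
s=read_state(); M=rot(s["orientation"]);print(np.degrees(np.arctan2(M[1,0],M[0,0])), s["finger_gap"],s["force"],s["wrist_torque"],M.T@s["force"])
E
```

```text
time: 4.95
tool_pos: [0.5204, 0.0792, 0.0878]
orientation: [0.891, 3.012, 0.0]
force: [-0.7, -0.3, 0.3]
finger_gap: 0.0265
time: 5.2
tool_pos: [0.5195, 0.078, 0.0874]
orientation: [-0.891, -3.011, 0.004]
force: [-2.1, -2.0, 1.9]
finger_gap: 0.0082
147.02085170659538 0.008193493615843653 [-2.08209182 -2.01904826  1.87686159] [-0.56778594  0.35206818 -0.0622675 ] [ 0.64857657 -2.8323838  -1.86848122]
```

Gripped, gap 8.2 mm. Start winding clockwise (positive tool turn).

```bash
python3 -m inch '[0,0,0,0,3, 0,0,0,0,5, 0,0,0,0,5, 0,0,0,0,5, 0,0,0,0,5]'; python3 -m inch '[0,0,0,0,5, 0,0,0,0,5, 0,0,0,0,5, 0,0,0,0,5, 0,0,0,0,5]'
python3 - <<'E'
from h import *
s=read_state(); M=rot(s["orientation"]);print(np.degrees(np.arctan2(M[1,0],M[0,0])), s["finger_gap"],s["force"],s["wrist_torque"],M.T@s["force"],s["joint_pos"])
E
```

```text
time: 5.62
tool_pos: [0.5198, 0.0783, 0.0875]
orientation: [-1.48, -2.771, 0.003]
force: [-0.8, -1.7, 2.5]
finger_gap: 0.0082
time: 6.03
tool_pos: [0.5201, 0.0784, 0.0875]
orientation: [2.044, 2.385, -0.002]
force: [-0.9, -0.7, 0.8]
finger_gap: 0.0078
98.78963011372453 0.007762003106299149 [-0.93442086 -0.69691885  0.77376315] [-0.33303038  0.01734026  0.07673114] [-0.54674997 -1.03028602 -0.77273723] [ 0.36130325  0.24867597 -0.62369888  1.91479933  0.16957935  1.03046021
 -0.18218509]
```

```bash
python3 -m inch '[0,0,0,0,5, 0,0,0,0,5, 0,0,0,0,5, 0,0,0,0,5, 0,0,0,0,5]'; python3 -m inch '[0,0,0,0,5, 0,0,0,0,5, 0,0,0,0,5, 0,0,0,0,5, 0,0,0,0,5]';python3 -m inch '[0,0,0,0,5, 0,0,0,0,5, 0,0,0,0,5, 0,0,0,0,5, 0,0,0,0,5]';python3 -m inch '[0,0,0,0,5, 0,0,0,0,5, 0,0,0,0,5, 0,0,0,0,5, 0,0,0,0,0]'
python3 - <<'E'
from h import *
s=read_state(); M=rot(s["orientation"]);print(np.degrees(np.arctan2(M[1,0],M[0,0])), s["finger_gap"],s["force"],s["wrist_torque"],M.T@s["force"],s["joint_pos"])
E
```

```text
time: 6.45
tool_pos: [0.5206, 0.0784, 0.0875]
orientation: [2.512, 1.885, -0.0]
force: [0.8, -1.8, -0.5]
finger_gap: 0.008
time: 6.87
tool_pos: [0.5209, 0.0782, 0.0875]
orientation: [2.86, 1.297, 0.001]
force: [2.5, -2.8, -1.4]
finger_gap: 0.008
time: 7.28
tool_pos: [0.5212, 0.0779, 0.0875]
orientation: [3.072, 0.647, 0.002]
force: [2.3, -2.9, -1.7]
finger_gap: 0.0081
time: 7.7
tool_pos: [0.5212, 0.0775, 0.0875]
orientation: [3.138, 0.106, 0.003]
force: [4.4, -5.0, -2.0]
finger_gap: 0.0081
3.8682723249413313 0.008084879091808135 [ 4.43592484 -5.01321234 -2.04604728] [-0.94218077 -0.71752128  0.09592914] [4.08395054 5.29706183 2.06361833] [ 0.17859226  0.22040002 -0.41644977  1.9203328   0.10654083  1.02024584
 -1.7879178 ]
```

```bash
python3 -m inch '[0,0,0,0,5, 0,0,0,0,5, 0,0,0,0,5, 0,0,0,0,5, 0,0,0,0,5]'; python3 -m inch '[0,0,0,0,5, 0,0,0,0,5, 0,0,0,0,0]'
python3 - <<'E'
from h import *
s=read_state(); M=rot(s["orientation"]);print(np.degrees(np.arctan2(M[1,0],M[0,0])), s["finger_gap"],s["force"],s["wrist_torque"],M.T@s["force"],s["joint_pos"])
E
python3 -m inch '[0.6,0,0,0,0, 0.6,0,0,0,0, 0.6,0,0,0,0, 0.6,0,0,0,0, 0.6,0,0,0,0]' 50
```

```text
time: 8.12
tool_pos: [0.5212, 0.0771, 0.0875]
orientation: [3.087, -0.575, 0.003]
force: [3.3, -5.1, -2.5]
finger_gap: 0.0081
time: 8.37
tool_pos: [0.5211, 0.077, 0.0875]
orientation: [3.025, -0.841, 0.003]
force: [3.4, -6.3, -1.6]
finger_gap: 0.0079
-31.077815904839195 0.007932440072423923 [ 3.44252841 -6.27498677 -1.61055089] [-1.09804841 -0.650874    0.00186988] [6.18338125 3.59498288 1.63163397] [ 0.1172205   0.21348572 -0.3476843   1.92257117  0.08818505  1.01880606
 -2.38264513]
time: 8.78
tool_pos: [0.52, 0.0798, 0.0875]
orientation: [-3.028, 0.836, 0.001]
force: [0.5, -1.1, -0.6]
finger_gap: 0.0335
```

```bash
python3 -m inch '[0.6,0,0,0,0, 0.6,0,0,-20,0, 0.6,0,0,-30,0, 0.6,0,0,0,-5, 0.6,0,0,0,-7]'; for i in 1; do python3 -m inch '[0.6,0,0,0,-7,0.6,0,0,0,-7,0.6,0,0,0,-7,0.6,0,0,0,-7,0.6,0,0,0,-7]'; done; python3 -m inch '[0.6,0,0,0,-7,0.6,0,0,0,-7,0.6,0,0,0,-7,0.6,0,0,0,-7,0.6,0,0,0,-7]'; python3 -m inch '[0.6,0,0,0,-7,0.6,0,0,0,-7,0.6,0,0,0,-7,0.6,0,0,0,-7,0.6,0,0,0,-7]'; python3 -m inch '[0.6,0,0,0,-7,0.6,0,0,0,-7,0.6,0,0,0,-7,0.6,0,0,0,-7,0.6,0,0,0,-7]'; python3 -m inch '[0.6,0,0,0,-7,0.6,0,0,0,-7,0.6,0,0,0,-7,0.6,0,0,0,-7,0.6,0,0,0,0]'
python3 - <<'E'
from meas import *
s=read_state(); M=rot(s["orientation"]);print(np.degrees(np.arctan2(M[1,0],M[0,0])), s["finger_gap"],s["tool_pos"],s["joint_pos"])
print(1000*M.T@(np.array([.521,.079,.089])-s["tool_pos"]))
for n in("top","side"):
    p,d=snapshot(n); cv2.imwrite(f"pics/{n}2.png",cv2.resize(p[130:290,160:340],None,fx=4,fy=3.7)[:,:,::-1])
    try: print(key(n,p,d))
    except Exception as e: print(e)
E
```

```text
time: 9.2
tool_pos: [0.5217, 0.0797, 0.1397]
orientation: [-3.099, 0.51, -0.006]
force: [-0.6, -0.4, -0.5]
finger_gap: 0.0518
time: 9.62
tool_pos: [0.5201, 0.0795, 0.1375]
orientation: [-3.109, -0.449, 0.0]
force: [-1.1, 0.5, -0.6]
finger_gap: 0.0523
time: 10.03
tool_pos: [0.5201, 0.0794, 0.1375]
orientation: [-2.83, -1.363, 0.0]
force: [-1.2, 0.1, 0.7]
finger_gap: 0.0524
time: 10.45
tool_pos: [0.5201, 0.0794, 0.1375]
orientation: [-2.29, -2.151, -0.0]
force: [-0.1, 0.4, -0.4]
finger_gap: 0.052
time: 10.87
tool_pos: [0.5201, 0.0794, 0.1375]
orientation: [-1.537, -2.74, 0.0]
force: [0.3, 0.1, 0.4]
finger_gap: 0.0519
time: 11.28
tool_pos: [0.5201, 0.0794, 0.1375]
orientation: [-0.833, -3.029, -0.0]
force: [0.0, 0.1, 0.3]
finger_gap: 0.0523
149.24618151585364 0.052311449895002284 [0.52013444 0.07937197 0.13751414] [ 0.38026929  0.18695067 -0.63518954  1.86742273  0.12231297  1.12605574
  0.73464926]
[-0.94127369  0.12057418 48.51400587]
zero-size array to reduction operation minimum which has no identity
(np.int64(145), array([0.51741962, 0.0839876 ]), array([0.52212904, 0.08214385]), np.float64(0.4936595204389493), ((522.0792236328125, 79.13167572021484), (11.430448532104492, 47.87145233154297), 58.02764129638672), np.float64(0.10402743339590792))
```

View pics/side2.png

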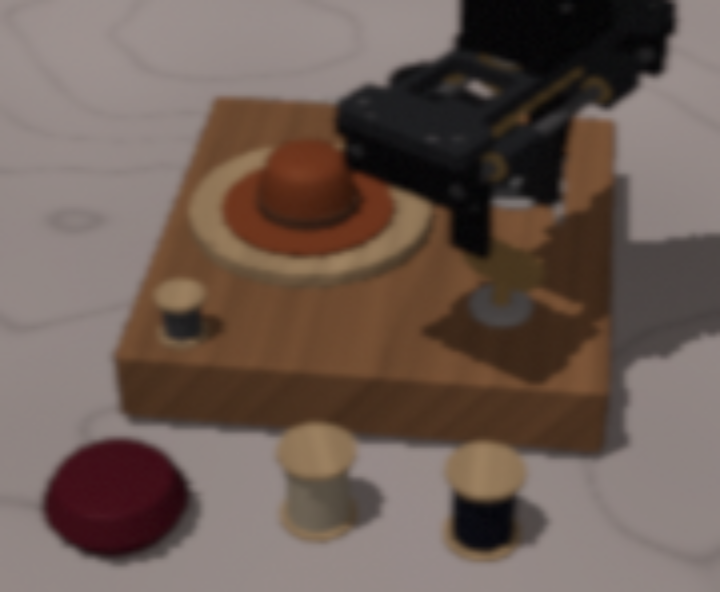

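The side view shows the key wing at about (510,265), between the fingers and still aligned (0.49–0.54 + π). Next I'll descend, regrip and wind against the stop.

```bash
python3 -m inch '[0.6,-1,0,20,0, 0.6,0,0,20,0, 0.6,0,0,9,0, 0.6,0,0,0,0, 0,0,0,0,0]'; python3 -m inch '[0,0,0,0,0, 0,0,0,0,0, 0,0,0,0,0,0,0,0,0,0,0,0,0,0,0]' 45;  python3 -m inch '[0,0,0,0,0,0,0,0,0,0,0,0,0,0,3,0,0,0,0,3,0,0,0,0,3]'
python3 - <<'E'
from h import *
s=read_state(); M=rot(s["orientation"]);print(np.degrees(np.arctan2(M[1,0],M[0,0])), s["finger_gap"],s["wrist_torque"],M.T@s["force"],s["joint_pos"])
E
```

```text
time: 11.8
tool_pos: [0.5208, 0.0788, 0.0884]
orientation: [-0.84, -3.026, 0.0]
force: [-0.1, 0.4, 0.1]
finger_gap: 0.0499
time: 12.22
tool_pos: [0.5214, 0.0787, 0.089]
orientation: [0.838, 3.027, 0.0]
force: [-0.3, 0.6, -0.2]
finger_gap: 0.0203
time: 12.63
tool_pos: [0.5205, 0.0774, 0.0886]
orientation: [-1.078, -2.95, 0.004]
force: [-2.4, -2.9, 2.8]
finger_gap: 0.0081
139.8677136892717 0.008058274866734409 [-0.57201432  0.46771419  0.10688383] [-0.08159227 -3.76972313 -2.74618845] [ 0.34361056  0.24492089 -0.60185632  1.91285024  0.1623673   1.03353821
  0.5422373 ]
```

```bash
python3 -m inch '[0,0,0,0,3,0,0,0,0,3,0,0,0,0,3,0,0,0,0,0,0,0,0,0,0]'
python3 - <<'E'
from h import *
s=read_state(); M=rot(s["orientation"]);print(np.degrees(np.arctan2(M[1,0],M[0,0])), s["finger_gap"],s["wrist_torque"],M.T@s["force"])
E
python3 -m inch '[0,0,0,0,2,0,0,0,0,2,0,0,0,0,0,0,0,0,0,0]'
python3 - <<'E'
from h import *
s=read_state(); M=rot(s["orientation"]);print(np.degrees(np.arctan2(M[1,0],M[0,0])), s["finger_gap"],s["wrist_torque"],M.T@s["force"])
E
```

```text
time: 13.05
tool_pos: [0.5205, 0.0774, 0.0886]
orientation: [-1.3, -2.859, 0.004]
force: [-3.3, -4.5, 5.1]
finger_gap: 0.0077
131.0843352896111 0.007701473890649992 [-0.94926622  0.7018014   0.01776361] [-1.25683602 -5.46229466 -5.0523656 ]
time: 13.38
tool_pos: [0.5205, 0.0774, 0.0886]
orientation: [-1.397, -2.813, 0.005]
force: [-3.9, -5.0, 4.9]
finger_gap: 0.0085
127.17266756267294 0.00849715009038664 [-0.91801917  0.64822033  0.43477275] [-1.61680691 -6.16676305 -4.84468587]
```

The wrist moment jumped to 0.43 N m at about 4.0 rad, so the key is at its stop. Next I'll release it and look.

```bash
python3 -m inch '[0.6,0,0,0,0, 0.6,0,0,0,0, 0.6,0,0,0,0, 0.6,0,0,0,0, 0.6,0,0,0,0]'; python3 -m inch '[0.6,0,0,0,0, 0.6,0,0,0,0, 0.6,0,0,-20,0, 0.6,0,0,-40,0, 0.6,0,0,-40,0]'; python3 -m inch '[0.3,0,30,-40,0, 0.3,0,40,0,0, 0.3,0,40,0,0, 0.3,0,30,0,0, 0.3,0,0,0,0]'
python3 - <<'E'
from meas import *
s=read_state(); M=rot(s["orientation"]);print(np.degrees(np.arctan2(M[1,0],M[0,0])), s["finger_gap"],s["tool_pos"],s["joint_pos"])
for n in("top","side"):
    p,d=snapshot(n); cv2.imwrite(f"pics/{n}3.png",cv2.resize(p[130:290,160:340],None,fx=4,fy=3.7)[:,:,::-1])
    try: print(key(n,p,d))
    except Exception as e: print(e)
E
```

```text
time: 13.8
tool_pos: [0.5212, 0.0792, 0.0885]
orientation: [1.4, 2.813, 0.001]
force: [-0.9, -0.2, 0.4]
finger_gap: 0.0338
time: 14.22
tool_pos: [0.5197, 0.0787, 0.1883]
orientation: [-1.398, -2.809, 0.002]
force: [1.7, -0.5, 0.4]
finger_gap: 0.0515
time: 14.63
tool_pos: [0.6314, 0.1646, 0.2203]
orientation: [-1.395, -2.813, -0.007]
force: [-0.8, -0.8, 0.5]
finger_gap: 0.0287
127.24743667783883 0.028700848341346535 [0.63138962 0.16457779 0.22032491] [ 0.16882266  0.39735815 -0.6080038   1.45761472  0.22358321  1.35565655
  0.2002798 ]
(np.int64(33), array([0.52758718, 0.07045353]), array([0.52803434, 0.06986552]), np.float64(0.8616905431016468), ((527.7324829101562, 70.58724212646484), (7.933317184448242, 25.969879150390625), 40.82881546020508), np.float64(0.10471831946875021))
(np.int64(159), array([0.52169703, 0.08230098]), array([0.52220369, 0.08031493]), np.float64(0.8098185654371691), ((522.0142822265625, 79.28276062011719), (11.04724407196045, 49.57577896118164), 41.8289680480957), np.float64(0.10364771224915825))
```

View pics/side3.png

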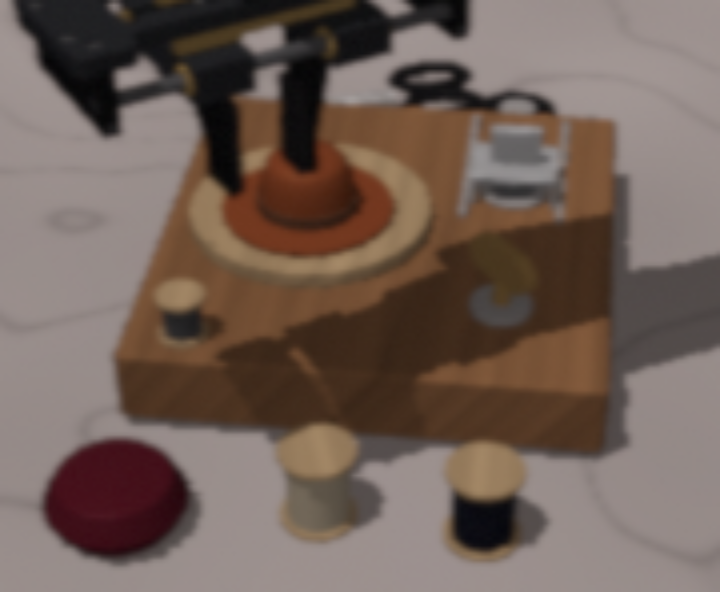

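The side view shows the key wing at about (505,262), angle 0.81–0.86 + π, so about 3.97 rad. The guard at (515,165) is still closed and the hat hasn't moved. My sideways move went the wrong way along tool y, but it was high (z 0.22) and touched nothing. Next I'll turn the jaws to unit y and go over the tab.

```bash
python3 -m inch '[0.5,0,0,0,-7,0.5,0,0,0,-7,0.5,0,0,0,-7,0.5,0,0,0,-7,0.5,0,0,0,-7]'; python3 -m inch '[0.5,0,0,0,-7,0.5,0,0,0,-7,0.5,0,0,0,-4,0.5,0,0,0,0,0.5,0,0,0,0]'; python3 -m inch '[0.5,18,-34,0,0,0.5,18,-34,0,0,0.5,18,-34,0,0,0.5,18,-34,0,0,0.5,18,-34,0,0]';python3 -m inch '[0.5,18,-34,0,0,0.5,0,0,0,0,0.5,0,0,0,0]'
python3 - <<'E'
from meas import *
s=read_state(); M=rot(s["orientation"]);print(np.degrees(np.arctan2(M[1,0],M[0,0])), s["finger_gap"],s["tool_pos"],s["joint_pos"])
print(1000*M.T@(np.array([.5205,-.0435,.099])-s["tool_pos"]))
E
```

```text
time: 15.15
tool_pos: [0.628, 0.1585, 0.2222]
orientation: [0.483, 3.104, -0.003]
force: [0.1, -0.5, -0.5]
finger_gap: 0.0428
time: 15.57
tool_pos: [0.6283, 0.1588, 0.2221]
orientation: [0.004, 3.142, -0.002]
force: [-0.5, 0.2, 0.9]
finger_gap: 0.0438
time: 15.98
tool_pos: [0.5374, -0.0119, 0.2219]
orientation: [0.003, 3.141, -0.001]
force: [0.2, -1.2, 0.3]
finger_gap: 0.0435
time: 16.23
tool_pos: [0.5198, -0.0475, 0.2221]
orientation: [0.012, 3.141, -0.004]
force: [1.2, 1.2, 0.1]
finger_gap: 0.0436
179.56568202557722 0.04355673818018897 [ 0.51975685 -0.04747662  0.22212946] [ 0.71086385  0.10454845 -0.7100094   1.77288902  0.07329969  1.28988102
  1.54642994]
[ -0.69562028   4.27069988 123.11988385]
```

```bash
python3 -m inch '[0.5,0,2,0,0,0.5,0,0,30,0,0.5,0,0,30,0,0.5,0,0,30,0,0.5,0,0,0,0]'; python3 -m inch '[0.5,0,0,0,0,0.5,0,0,0,0]'
python3 - <<'E'
from meas import *
s=read_state(); M=rot(s["orientation"]);print(np.degrees(np.arctan2(M[1,0],M[0,0])), s["finger_gap"],s["tool_pos"])
print(1000*M.T@(np.array([.5205,-.0435,.099])-s["tool_pos"]))
for n in("side",):
    p,d=snapshot(n); cv2.imwrite(f"pics/{n}4.png",cv2.resize(p[130:290,160:340],None,fx=4,fy=3.7)[:,:,::-1])
E
```

```text
time: 16.65
tool_pos: [0.5173, -0.0396, 0.1267]
orientation: [0.006, -3.132, -0.005]
force: [-1.6, 0.7, -0.1]
finger_gap: 0.0438
time: 16.82
tool_pos: [0.5222, -0.0407, 0.1334]
orientation: [-0.004, 3.14, 0.001]
force: [-0.1, -0.7, 0.2]
finger_gap: 0.0439
-179.8588940142227 0.04389025235857972 [ 0.52222781 -0.04073413  0.13340588]
[ 1.80130678 -2.77516649 34.40136062]
```

View pics/side4.png

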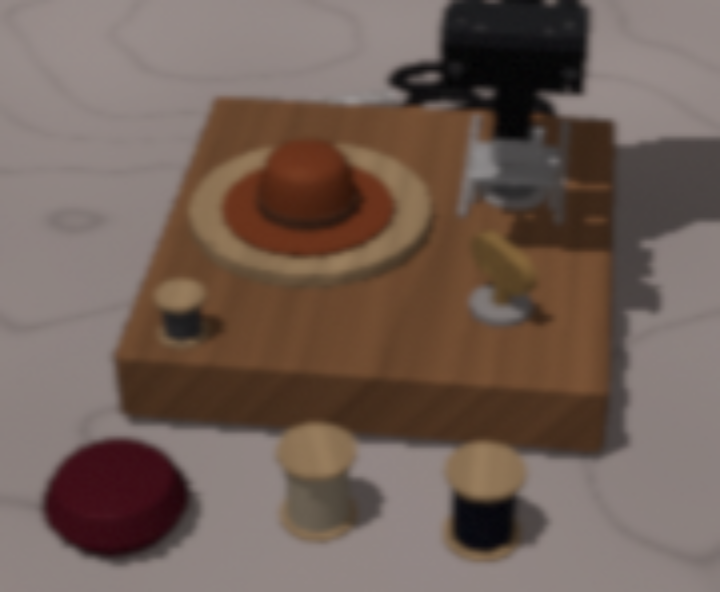

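The side view shows the fingers above the tab at about (515,140), with the key at (505,262) unchanged. Next I'll lower and take the tab.

```bash
python3 -m inch '[0.5,1.5,-2.5,15,0,0.5,0,0,12,0,0.5,0,0,6,0,0.5,0,0,0,0,0.5,0,0,0,0]'; python3 -m inch '[0,0,0,0,0,0,0,0,0,0,0,0,0,0,0,0,0,0,0,0,0,0,0,0,0]' 15;python3 -m inch '[0,0,0,0,0,0,0,0,0,0,0,0,0,0,0]'
```

```text
time: 17.28
tool_pos: [0.5196, -0.0444, 0.0991]
orientation: [-0.001, 3.142, 0.0]
force: [-0.0, -0.5, 0.0]
finger_gap: 0.0435
time: 17.7
tool_pos: [0.5196, -0.0446, 0.0991]
orientation: [-0.001, 3.141, -0.0]
force: [-0.5, -0.2, -0.8]
finger_gap: 0.018
time: 17.95
tool_pos: [0.5195, -0.0448, 0.099]
orientation: [-0.001, 3.142, -0.001]
force: [-0.9, -0.9, 1.3]
finger_gap: 0.0079
```

Gripped (7.9 mm = tab thickness). Slide 48 mm in −y (tool −y).

```bash
python3 -m inch '[0,0,-8,0,0,0,0,-10,0,0,0,0,-10,0,0,0,0,-10,0,0,0,0,-6,0,0]';python3 -m inch '[0,0,-2,0,0,0,0,-2,0,0,0,0,0,0,0,0,0,0,0,0]'
```

```text
time: 18.37
tool_pos: [0.5196, -0.0907, 0.099]
orientation: [0.002, 3.141, -0.001]
force: [0.7, 2.6, 1.5]
finger_gap: 0.0082
time: 18.7
tool_pos: [0.5195, -0.0927, 0.0989]
orientation: [-0.002, 3.142, -0.001]
force: [0.1, 1.3, 2.1]
finger_gap: 0.0079
```

```bash
python3 -m inch '[0,0,-2,0,0,0,0,0,0,0,0,0,0,0,0]';python3 -m inch '[0.5,0,0,0,0,0.5,0,0,0,0,0.5,0,0,0,0,0.5,0,0,0,0,0.5,0,0,0,0]'; python3 -m inch '[0.5,0,0,0,0,0.5,0,0,-15,0,0.5,0,0,-30,0,0,0,0,-20,0,0,0,0,0,0]'; python3 -m inch '[0,0,0,0,0,0,40,0,0,0,0,40,0,0,0,0,40,0,0,0,0,0,0,0,0]'
python3 - <<'E'
from meas import *
s=read_state(); M=rot(s["orientation"]);print(np.degrees(np.arctan2(M[1,0],M[0,0])), s["finger_gap"],s["tool_pos"])
for n in("top","side"):
    p,d=snapshot(n); np.save(n+"5.npy",d);np.save(n+"p5.npy",p);cv2.imwrite(f"pics/{n}5.png",cv2.resize(p[130:290,160:340],None,fx=4,fy=3.7)[:,:,::-1])
    print(key(n,p,d))
    P=cloud(n,d); k=(np.hypot(P[...,0]-.521,P[...,1]+.092)<.03)&(P[...,2]>.092)&(P[...,2]<.108); print("tab",k.sum(),P[k].mean(0) if k.any() else 0)
    k=(np.hypot(P[...,0]-.521,P[...,1]+.041)<.013)&(P[...,2]>.05)&(P[...,2]<.08); print("btn",np.median(P[k],0))
E
```

```text
time: 18.95
tool_pos: [0.5196, -0.0928, 0.0989]
orientation: [0.003, -3.141, -0.003]
force: [-1.0, 5.6, 2.8]
finger_gap: 0.0081
time: 19.37
tool_pos: [0.5193, -0.0954, 0.0987]
orientation: [0.0, -3.141, 0.001]
force: [0.0, -0.4, -0.7]
finger_gap: 0.0339
time: 19.78
tool_pos: [0.5223, -0.095, 0.1682]
orientation: [-0.001, 3.134, -0.004]
force: [0.6, 0.4, 0.2]
finger_gap: 0.0364
time: 20.2
tool_pos: [0.3904, -0.0953, 0.1608]
orientation: [-0.005, -3.131, 0.004]
force: [-0.3, 0.1, -1.3]
finger_gap: 0.0055
179.81847588743614 0.00548355819658033 [ 0.39041816 -0.09525387  0.16079543]
(np.int64(60), array([0.52094038, 0.07806104]), array([0.52152899, 0.07785164]), np.float64(0.859697789765224), ((520.8935546875, 78.40656280517578), (8.022504806518555, 46.70212936401367), 41.03415298461914), np.float64(0.10744356095318763))
tab 33 [ 0.52024642 -0.09030659  0.10217057]
btn [ 0.52051846 -0.04055932  0.06788613]
(np.int64(158), array([0.52165133, 0.08241934]), array([0.52226969, 0.08116808]), np.float64(0.8231438913087235), ((522.33203125, 78.94551086425781), (10.478889465332031, 49.074424743652344), 40.424461364746094), np.float64(0.10397324784232043))
tab 62 [ 0.52272492 -0.08901554  0.09880983]
btn [ 0.51988888 -0.03604925  0.06715008]
```

View pics/top5.png

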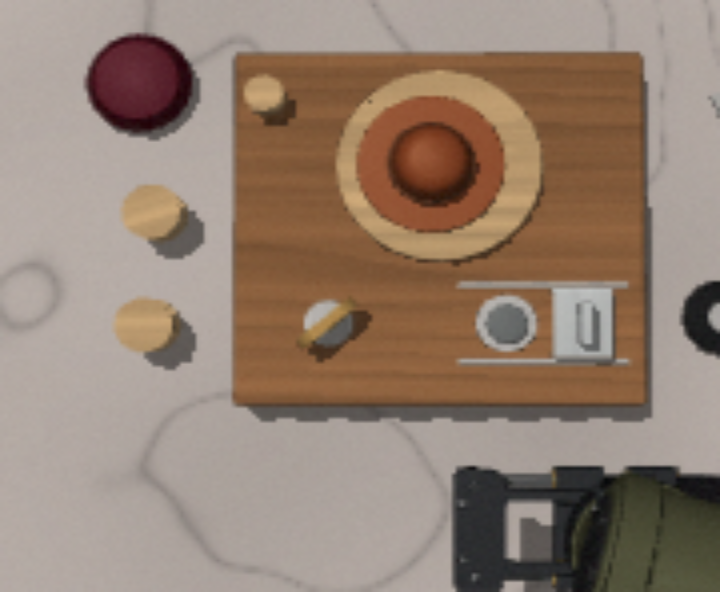

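View pics/side5.png

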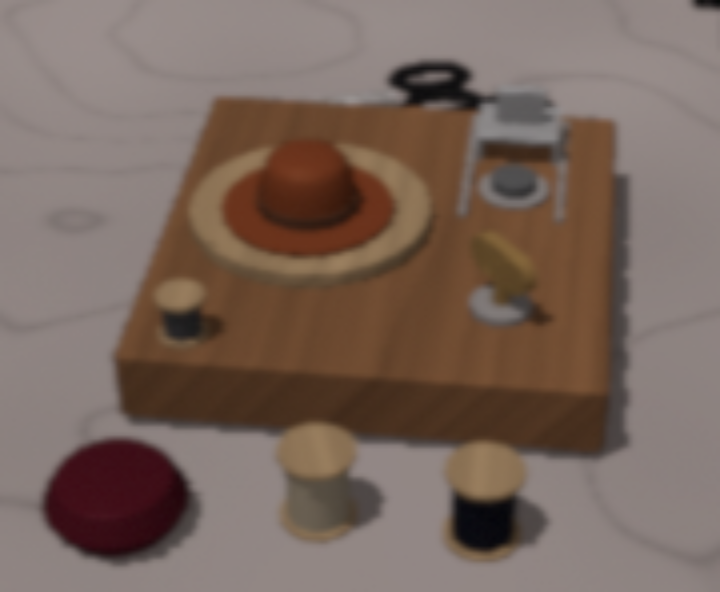

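The top view shows the guard fully aside at about (583,325), the button clear at (505,323), and the hat and key unchanged. The button measures (0.5205, −0.041, 0.067). Next I'll move above it with shut fingers.

```bash
python3 -m inch '[0,-26,11,0,0,0,-26,11,0,0,0,-26,11,0,0,0,-26,11,0,0,0,-26,11,0,0]'; python3 -m inch '[0,0,0,20,0,0,0,0,20,0,0,0,0,20,0,0,0,0,0,0,0,0,0,0,0]'
python3 - <<'E'
from meas import *
s=read_state(); M=rot(s["orientation"]);print(np.degrees(np.arctan2(M[1,0],M[0,0])), s["finger_gap"],s["tool_pos"])
print(1000*M.T@(np.array([.5205,-.041,.086])-s["tool_pos"]))
E
```

```text
time: 20.72
tool_pos: [0.5318, -0.0388, 0.163]
orientation: [-0.001, 3.142, 0.003]
force: [0.6, -0.8, 0.6]
finger_gap: 0.0008
time: 21.13
tool_pos: [0.5293, -0.0389, 0.1024]
orientation: [0.002, -3.139, -0.004]
force: [0.5, 0.8, -0.1]
finger_gap: 0.0006
-179.92458033023843 0.0005821133548401043 [ 0.52931811 -0.03888454  0.10241502]
[ 8.77385238 -2.14574526 16.43479443]
```

```bash
python3 -m inch '[0,8.5,-2,0,0,0,0,0,6,0,0,0,0,6,0,0,0,0,0,0,0,0,0,0,0]'; python3 -m inch '[0,0,0,3,0,0,0,0,2,0,0,0,0,2,0,0,0,0,2,0,0,0,0,0,0]'
```

```text
time: 21.55
tool_pos: [0.5209, -0.0418, 0.0919]
orientation: [-0.001, 3.141, -0.001]
force: [0.5, -0.4, 0.5]
finger_gap: 0.0008
time: 21.97
tool_pos: [0.5211, -0.0416, 0.0827]
orientation: [-0.001, 3.141, -0.0]
force: [0.2, 0.3, -0.5]
finger_gap: 0.0001
```

```bash
python3 -m inch '[0,0,0,1.5,0,0,0,0,1,0,0,0,0,0,0]'; python3 -m inch '[0,0,0,1,0,0,0,0,0,0,0,0,0,0,0]'; python3 -m inch '[0,0,0,1,0,0,0,0,0,0,0,0,0,0,0]'
```

```text
time: 22.22
tool_pos: [0.5211, -0.0416, 0.0805]
orientation: [-0.001, 3.141, -0.0]
force: [-0.3, -0.7, 1.4]
finger_gap: 0.0007
time: 22.47
tool_pos: [0.5211, -0.0416, 0.0803]
orientation: [-0.001, 3.142, -0.001]
force: [-3.1, -0.6, 9.0]
finger_gap: 0.0003
time: 22.72
tool_pos: [0.5212, -0.0416, 0.0801]
orientation: [0.001, -3.141, 0.002]
force: [-5.5, 0.7, 15.6]
finger_gap: 0.0007
```

Force climbs at z 0.080 (tips at 61 mm), so the button is at its stop. Retreat and check.

```bash
python3 -m inch '[0,0,0,-10,0,0,0,0,-20,0,0,0,0,-30,0,0,0,0,-20,0,0,0,0,0,0]'; python3 -m inch '[0,40,0,0,0,0,40,0,0,0,0,40,0,0,0,0,0,0,0,0,0,0,0,0,0]'
python3 - <<'E'
from meas import *
s=read_state(); print(s["force"],s["tool_pos"])
for n in("top","side"):
    p,d=snapshot(n); cv2.imwrite(f"pics/{n}6.png",cv2.resize(p[130:290,160:340],None,fx=4,fy=3.7)[:,:,::-1])
    print(key(n,p,d)[3])
    d0=np.load(n+"5.npy"); P=cloud(n,d);P0=cloud(n,d0)
    k=(np.hypot(P0[...,0]-.5205,P0[...,1]+.041)<.010)&(P0[...,2]>.06); print("btn z",np.median(P0[k],0),np.median(P[k],0))
    k=(np.hypot(P[...,0]-.521,P[...,1]+.092)<.03)&(P[...,2]>.092)&(P[...,2]<.108); print("tab",P[k].mean(0))
    k=(np.hypot(P[...,0]-.635,P[...,1]-.009)<.045)&(P[...,2]>.085)&(P[...,2]<.12); print("hat",P[k].mean(0))
    i=np.load(n+"0.npy");P0=cloud(n,i);k=(np.hypot(P0[...,0]-.635,P0[...,1]-.009)<.045)&(P0[...,2]>.085)&(P0[...,2]<.12); print("hat0",P0[k].mean(0))
E
```

```text
time: 23.13
tool_pos: [0.5237, -0.0415, 0.1627]
orientation: [-0.002, 3.134, -0.003]
force: [0.6, -0.2, -0.3]
finger_gap: 0.0003
time: 23.55
tool_pos: [0.3988, -0.0426, 0.158]
orientation: [-0.002, -3.141, 0.007]
force: [0.6, 1.0, 0.0]
finger_gap: 0.0001
[0.55979558 0.98747575 0.00382266] [ 0.39877202 -0.04260615  0.15800621]
0.8623817180720887
btn z [ 0.5205169  -0.04063407  0.06678569] [ 0.52056385 -0.0408041   0.06114098]
tab [ 0.52025748 -0.09044385  0.10083802]
hat [0.63420401 0.01027788 0.10498575]
hat0 [0.63428099 0.0101206  0.10466816]
0.8194766732280101
btn z [ 0.5209624  -0.04121955  0.06779547] [ 0.52094183 -0.0489425   0.06077042]
tab [ 0.52248686 -0.08894695  0.09846711]
hat [0.63603004 0.02182109 0.10126944]
hat0 [0.63566994 0.02159853 0.1014847 ]
```

View pics/side6.png

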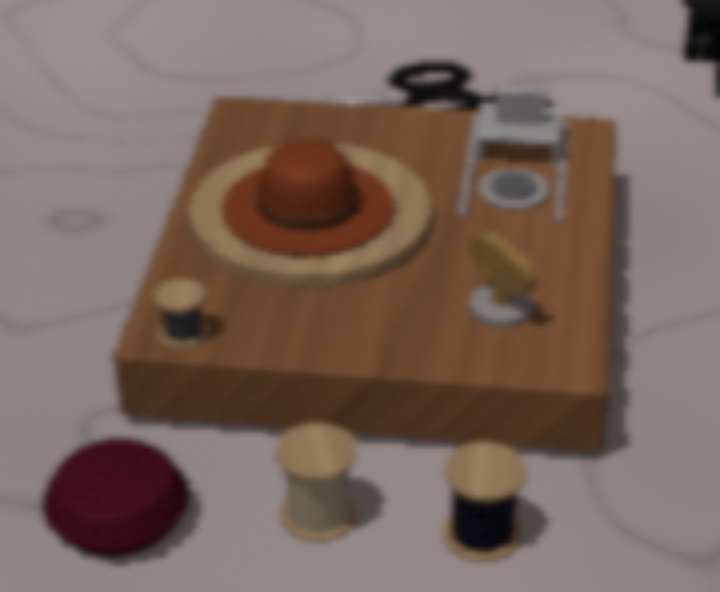

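The side view shows the button in at about (514,187), the guard aside at (518,130), and the key, hat and spools where they should be. The arm is clear, so I'm handing the job in.

```bash
python3 -c "
from workcell import *
print(sign_off())"
```

```text
the job is handed in; nothing more can be done
None
```

The turntable is wound, uncovered and started, and I handed the job in at about 23.7 s of the 72 s allowed. `sign_off()` gave no verdict.

- **Key:** I wound it clockwise in two grips with the guard still closed. The wrist moment rose from about 0.1 to 0.43 N m at the stop. After I let go, the two cameras put the key at 3.96 and 4.00 rad.
- **Guard:** I gripped the tab and slid it about 48 mm, on top of an estimated 2–3 mm it had already slid. The cameras put the tab at y ≈ −0.090, which is about 50 mm along.
- **Button:** I pressed it with shut fingers until the force rose to about 16 N. Its top dropped from about 67 to 61 mm, which is fully in.
- **Hat:** It is within 0.5 mm of its starting position.
- **Other items:** I compared these by eye only. The spools and pin pad look unmoved; I saw only part of the shears and tape case after the work.
- **Arm:** It ended clear of everything, with only about 1 N of sensor noise.

**Disagreements:**
- One sideways move after winding went the wrong way along the tool's y. It was at z ≈ 0.22 m and touched nothing.
- One call was refused because I typed a turn of −8°, over the limit. I made up that turn in the next call.
- The side camera's median point for the pressed button was about 8 mm off in y, because its view angle changed. Its height agreed with the top camera.

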